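# Hang the slide rack on the latching drain peg

## Robot

A 7-joint arm with a two-finger parallel gripper is mounted at the origin on the work surface. World frame = base frame: x ahead of the robot, y to its left, z up, the work surface at z = 0. Lengths are in mm, angles in rad, forces in N, time in s.
With the tool pointing down it reaches from about 400 to 925 mm from the base axis. Payload 4.1 kg.
Tool frame: the origin (TCP) lies at the very end of the fingers, on their centre line; the grasp point (between the pads) lies 19 mm behind it; z points along the fingers, x is the direction in which the jaws open and shut, and the axes are right-handed (so a half turn about z gives the same grasp; the last joint's range is limited). The gripper opens to 85 mm and grips with 20 to 120 N. Pads are 22 mm wide; open, the fingers measure 114 mm over their backs; the gripper's body (76 mm by 85 mm) begins 54 mm behind the grasp point. The pads swing forward as they close: fully open they stand 13 mm farther back than shut.
Start: joints at [-1.406, 0.398, 0.045, 1.537, -0.019, 1.207, -0.051], TCP at [169.465, 627.555, 231.347] pointing down, gripper open.
Joint ranges: [-2.82, 2.82], [-0.49, 2.23], [-1.37, 1.46], [0, 2.46], [-1.36, 4.5], [0.23, 2], [-2.94, 2.94]. Speed limits (rad/s): [2.57, 2.57, 3.14, 3.14, 3.14, 3.14, 3.14].

## Interface

Orientations are given as a unit quaternion [w, x, y, z].
In Python, from rig import readout, capture, camera_model, arm gives the robot as it stands.
- The arm moves only by the tool carry_out, never from a script. Its argument "rows" is text: rows parted by semicolons, each of 6 numbers parted by spaces: the shift along the tool's x, y, z in mm, then the turn, a rotation vector about the tool's x, y, z in degrees. A call has exactly 5 rows; each row is the pose to reach, as a shift and turn from the pose commanded when the call began, along the tool's axes at that moment; what a row does not reach only later rows make up. A row lasts 1/10 s, in which the tool goes at most 50 mm and 8.59 degrees, less where a joint would pass 70% of its speed; a pose out of reach is approached as far as the arm can. A call with a gripper value outside its range is refused whole. "fingers" is the opening, from 0 (shut) to 1 (fully open), set as the call begins (left out, the last holds). The fingers move at their own pace and stop on an object; "force" is the grip in N (left out, the last holds). Time passes only in rows, so rows that repeat a pose let the fingers close, or fill a call up. It gives the time, the measured TCP pose, the force and the opening at its end, in the units of the state.
- readout.observe(): the state, without advancing time (a new reading comes with each control period).
- capture(name): name is "scene" or "side" or "wrist"; returns (picture, depth): 480x640x3 uint8, blue, green, red; 480x640 float32, mm along the optical axis (not along the pixel's ray), 0 where there is no reading.
- camera_model(name): a dict with "fx", "fy", "cx", "cy" (pixels), "R" (3x3) and "t" (3): a world point X has camera coordinates R X + t. Camera axes: x right, y down, z forward; pixel columns grow to the right and rows downward; lengths in mm; the calibration is good to about 2 mm. A picture is of the moment at which its call begins: read the wrist's pose just before it. camera_model takes no time and is no camera call; for the wrist camera it gives the pose at the moment of the call.
- arm.job_done(): hands the job in, once; it reports no verdict.
The state is a dict: "t": time; "joint_pos": joint angles; "dq": joint speeds; "joint_efforts": joint torques, N m; "ee_pos": TCP position; "orientation": TCP orientation; "wrist_force": force on the tool from outside, world axes, zero at the start; "moment": the same for the moment, N m; "gripper_width": opening from 0.0 (shut) to 1.0 (fully open).
Only numpy, scipy, OpenCV 4.12 (cv2) and the standard library are available. Lean on these libraries where they do the work, as an engineer would, in place of code of your own. Each camera call takes 0.05 s, during which the arm holds its last target. There are 200 camera calls.

## Task

Pick up the steel microscope-slide rack by its blue tab and hang it by its eye on the peg of the drain stand: slide the eye along the peg, lifting the red gravity flap with the eye as it passes, and press the rack gently home against the rubber buffer for a moment so that the flap drops shut behind it. Then let the rack down softly so that it hangs from the peg on its own, well clear of the bench, with the flap hanging down in front of it. The rack holds glass slides: never bang or press anything hard against the stand, keep it upright, and leave the beaker, bottle and slide box where they are.

Things in the scene. Friction and masses are not known exactly. Their poses are not given: they have to be found in the camera images.
- rack: Slide rack standing upright on the bench, 174 mm tall, about 0.28 kg (varies). Origin: centre of its underside, z up. Steel basket 36 mm along x, 90 mm along y, 24 mm walls, 44 mm end plates, glass slides inside; from its middle rises a plate 8 mm thick in x: stem 26 mm wide in y to 80 mm height, a frame 42 mm wide round the eye, then the blue tab. A half turn about z makes no difference.
- rack_eye (a point): Centre of the eye, a window through the plate along the rack's x, 103 mm above the rack's underside. 26 mm wide in y; its sill (an 8 mm high bar) has its upper face 15 mm below this point; its top is a blunt inverted V, 10 mm above this point at the sides, 15 mm in the middle. Hung on the peg, this point lies about 9 mm below the peg's axis.
- rack_grip (a point): Point to grip on the blue tab, 158 mm above the rack's underside, straight above the eye's centre by 55 mm. The tab is 24 mm wide in y, 8 mm thick in x, from 123 to 174 mm height. Grasp it from above, fingers closing along the rack's y.
- stand: Drain stand fixed to the bench; origin at bench level under its post (16 x 20 mm). A level round steel peg, 12 mm in diameter, runs from the post along the stand's -x, its axis 190 mm above the bench, its free end 124 mm from the post's centre. The rack slides on along the stand's +x, the rack's x axis along the peg. Below is a drip tray 130 mm wide with 18 mm walls. 20 N on it is too much; so is a drop of over 2 mm.
- post_top (a point): Top of the post, 198 mm above the bench. Between post and flap a black rubber disc (buffer, 36 mm in diameter, round the peg) faces the free end, on an orange ring clamped by hand: its face lies anywhere from 48 to 62 mm from the post's centre, not measured, so find it by feel. It springs back with about 2.5 N per mm and bottoms after 6 mm. Home means pressing it with 3 to 14 N for a moment.
- peg_tip (a point): Centre of the peg's free end, 190 mm above the bench, 14 mm in front of the flap's hinge. Its x axis runs along the peg towards the post, z up.
- flap_hinge (a point): Hinge of the gravity flap, under the peg, 110 mm from the post's centre and 4 mm below the peg's axis. Its x axis runs along the peg towards the post, z up.
- flap (a joint): Angle of the red flap, rad: 0 hanging straight down (reaching 39 mm below its hinge, 10 mm wide, brass bob 16 mm wide at the end, 45 g), growing to 1.5 as it swings up towards the post; it cannot swing the other way. The eye's sill lifts it on the way in; once the rack's plate is some 45 mm past the hinge it falls back by its weight and bars the way out.
- beaker: Glass beaker, 64 mm wide, 75 mm tall; a bystander. Origin under its centre.
- reagent: Amber bottle, 46 mm wide, 82 mm tall; a bystander. Origin under its centre.
- slide_box: Green and white slide box, 92 x 87 x 36 mm; a bystander. Origin under its centre.
Mind the look-alikes: they are no part of the job. What is meant by the rack is not orange, purple or yellow, and is the larger of those in its own colour.

How it is judged (in metres and radians):
On the way, in this order (a step that is already met when the one before it is completed fails the run):
1. the eye is on the peg and its sill has lifted the flap (value of joint flap above 0.6 rad and x of rack_eye in the frame of flap_hinge above 0.005 m and y of rack_eye in the frame of flap_hinge between -0.012 and 0.012 m and z of rack_eye in the frame of flap_hinge between -0.012 and 0.018 m), for 0.1 s.
2. the rack is pressed against the rubber buffer with 3 to 14 N while the flap hangs down again behind it (contact force between rack and buffer between 3 and 14 N and value of joint flap below 0.2 rad and x of rack_eye in the frame of flap_hinge above 0.038 m), for 0.2 s.
At the end, for the whole second after the job is handed in: The rack hangs still and upright (within 11 degrees) from the peg by its eye, eye centre 10 to 66 mm past the hinge, within 10 mm sideways of the peg, 0 to 16 mm below its axis; the flap hangs down (under 0.15 rad) in front; bystanders within 20 mm of their places (value of joint flap below 0.15 rad and x of rack_eye in the frame of flap_hinge between 0.01 and 0.066 m and y of rack_eye in the frame of flap_hinge between -0.01 and 0.01 m and z of rack_eye in the frame of flap_hinge between -0.012 and 0.004 m and angle between rack's own z axis and vertical below 0.2 rad and linear speed of rack below 0.03 m/s); the robot touches nothing.
It fails at once if the rack presses the rubber buffer with more than 20 N, or knocks any part of the stand with more than 35 N (contact force between rack and buffer above 20 N or contact force between rack and stand above 35 N).
It fails at once if the rack is tipped more than 30 degrees (angle between rack's own z axis and vertical above 0.52 rad).
It fails at once if the robot presses on the stand with more than 15 N (contact force between any of the fingers, the arm and stand above 15 N).
It fails at once if a bystander is moved more than 20 mm (distance of any of beaker, reagent, slide_box from where it was at the start of the episode above 0.02 m).
It fails at once if the rack is dropped (let go of so that it moves faster than 0.16 m/s, a fall of over 2 mm) (contact force between the fingers and rack below 0.1 N and linear speed of rack above 0.16 m/s).
It also fails if it takes over 64 s, if anything falls off the work surface, if the arm or the gripper's body presses on something with over 40 N, if the wrist force passes 120 N, or if a joint passes its speed limit or range.

## Working session

There is one attempt and no reset: what is moved stays moved. The work goes in short steps, Python scripts to look and compute and a tool call to move; the robot and the scene stay as the last step left them, time stands still between calls to the robot, and variables do not carry over. Pictures are saved under pics/ and viewed, about 8 in all and at most 12, crops included, and the job is handed in when it is done.

Besides the shell and the picture viewer there is one more tool, called after ">>>" by a JSON object that holds its "op" and its "data", one argument or row to a line. carry_out: Moves the arm, as the interface text tells. Its arguments: {"type":"object","properties":{"rows":{"type":"string"},"fingers":{"type":"number"},"force":{"type":"number"}},"required":["rows"]}

```bash
ls; mkdir -p pics
python3 - <<'E'
from rig import readout,capture,camera_model
import cv2,numpy as np
print(readout.observe())
for n in ("scene","side"):
    p,d=capture(n); cv2.imwrite(f"pics/{n}1.png",p); np.savez(f"pics/{n}1.npz",p=p,d=d,**{k:np.array(v) for k,v in camera_model(n).items()})
    print(n,camera_model(n))
E
```

```text
pics
{'t': 0.0, 'joint_pos': array([-1.40598705,  0.39918459,  0.04499424,  1.53787215, -0.0186815 ,
        1.20689367, -0.05067826]), 'dq': array([-1.06687732e-03, -1.30296488e-03,  1.40831194e-03, -1.11393577e-03,
       -1.01302968e-03,  5.29304171e-05, -1.35268164e-03]), 'joint_efforts': array([ 6.26074075e-05, -4.75124502e+01,  1.36474740e+00, -2.54214638e+01,
        1.15200528e-02,  9.20919701e-03, -9.13268991e-06]), 'ee_pos': array([169.29118513, 626.91559959, 230.27094097]), 'orientation': array([ 6.41339997e-04,  7.93910502e-01,  6.08033862e-01, -7.25782392e-04]), 'wrist_force': array([-0.71596722, -0.56345584,  0.3541223 ]), 'moment': array([-0.06814164, -0.0293331 , -0.01113818]), 'gripper_width': 1.000576900943199}
scene {'fx': 621.6342647386427, 'fy': 621.6342647386427, 'cx': 328.3489281201464, 'cy': 236.78056351445758, 'R': array([[ 0.40135025,  0.91584697,  0.01192881],
       [ 0.76404894, -0.32758878, -0.55580106],
       [-0.50512097,  0.23218509, -0.83122974]]), 't': array([-176.0003993 , -341.23870358, 1786.32670315])}
side {'fx': 550.4047765236846, 'fy': 550.4047765236846, 'cx': 323.58348115021823, 'cy': 239.05346128651493, 'R': array([[-0.99077813, -0.13461413, -0.0154186 ],
       [-0.09513874,  0.77219065, -0.62822784],
       [ 0.09647444, -0.62096749, -0.77787663]]), 't': array([ 540.66014242,  136.21389922, 1237.21340185])}
```

View pics/scene1.png

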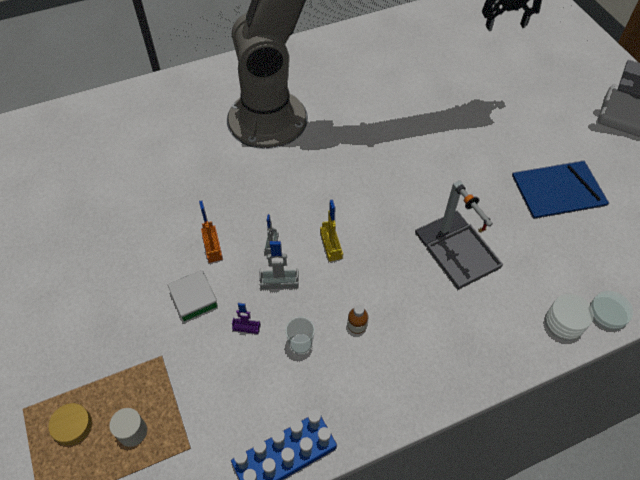

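View pics/side1.png

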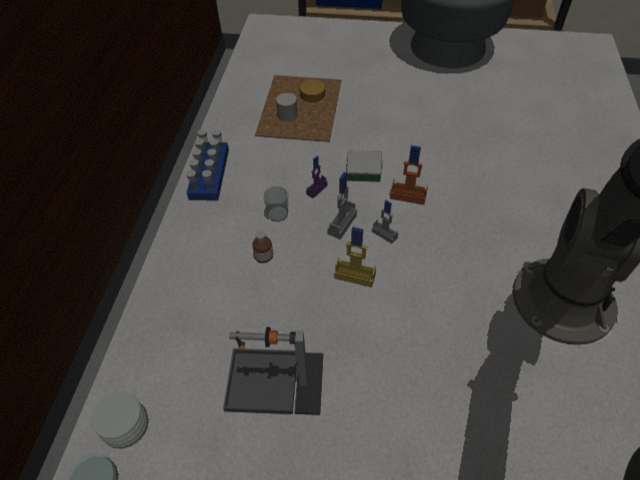

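The scene view shows the large steel rack at about (279,265), with its tab at (277,248) and the small grey look-alike at (270,235). The stand's post top is at (458,186) and the peg tip at (487,222). In the side view the rack is at (343,205) and the peg runs from (300,335) to (233,336).

```bash
cat > h.py <<'E'
import numpy as np,cv2
def cloud(f):
    z=np.load(f); d=z['d'].astype(float); v,u=np.mgrid[:480,:640]
    c=np.stack([(u-z['cx'])/z['fx']*d,(v-z['cy'])/z['fy']*d,d],-1)
    w=(c-z['t'])@z['R']; w[d==0]=np.nan
    return z['p'],w
def proj(z,X):
    c=np.asarray(X)@z['R'].T+z['t']; return c[...,0]/c[...,2]*z['fx']+z['cx'],c[...,1]/c[...,2]*z['fy']+z['cy']
def rect(P):
    (c,s,a)=cv2.minAreaRect(P[:,:2].astype(np.float32)); return np.round(c,1),np.round(s,1),round(a,1)
E
python3 - <<'E'
from h import *
np.set_printoptions(suppress=True,precision=1)
B={'scene':dict(rack=(255,235,305,295),stand=(410,175,505,290)),'side':dict(rack=(322,168,362,242),stand=(222,322,328,418))}
for n in B:
    p,w=cloud(f'pics/{n}1.npz'); hsv=cv2.cvtColor(p,cv2.COLOR_BGR2HSV)
    for k,(a,b,c,d) in B[n].items():
        W=w[b:d,a:c].reshape(-1,3); H=hsv[b:d,a:c].reshape(-1,3); ok=np.isfinite(W[:,2]); W=W[ok];H=H[ok]
        print(n,k,'zmax',np.nanmax(W[:,2]))
        if k=='rack':
            m=(H[:,0]>100)&(H[:,0]<130)&(H[:,1]>120)&(W[:,2]>115)
            print(' tab',m.sum(),W[m].mean(0),rect(W[m]),W[m].min(0),W[m].max(0))
            m=(W[:,2]>8)&(W[:,2]<60); print(' basket',m.sum(),rect(W[m]))
        else:
            m=(W[:,2]>175)&(W[:,2]<215); Q=W[m]; print(' peg/post',len(Q),rect(Q))
            vx,vy,x0,y0=cv2.fitLine(Q[:,:2].astype(np.float32),cv2.DIST_HUBER,0,.01,.01).ravel(); print(' line',vx,vy,x0,y0, np.degrees(np.arctan2(vy,vx)))
            s=(Q[:,0]-x0)*vx+(Q[:,1]-y0)*vy
            for lo in np.arange(-90,90,10):
                q=Q[(s>=lo)&(s<lo+10)]
                if len(q): print('   ',lo,len(q),np.median(q,0),q[:,2].max())
            m=(W[:,2]>3)&(W[:,2]<40); print(' tray',rect(W[m]))
p1=cv2.imread('pics/scene1.png')[170:300,230:510]; p2=cv2.imread('pics/side1.png')[165:425,215:375]
cv2.imwrite('pics/c1.png',cv2.resize(p1,None,fx=2.8,fy=2.8,interpolation=2));
E
```

```text
scene rack zmax 177.37941989956107
 tab 146 [ 520.4 -164.6  154.5] (array([ 519.1, -163.7]), array([22.1, 10.1]), 68.0) [ 512.9 -174.8  119.6] [ 527.4 -153.6  177.4]
 basket 782 (array([ 474.7, -140.1]), array([ 91. , 153.9]), 63.6)
scene stand zmax 211.42156547605742
 peg/post 483 (array([605.8, 274. ]), array([132.9,  36.8]), 12.0)
 line 0.9931632 0.11673384 604.81274 271.13324 6.7036405
    -70 19 [542.8 262.4 195.4] 202.64886022218838
    -60 48 [549.2 262.9 196.2] 203.03942410240987
    -50 55 [560.8 266.4 197. ] 204.07959254291455
    -40 27 [568.1 269.6 194.5] 198.73723229072752
    -30 18 [579.  270.5 194.5] 198.8797112718141
    -20 36 [590.6 267.3 199.1] 206.07927635903636
    -10 44 [602.4 267.9 201.2] 210.5751688316416
    0 81 [606.8 272.3 195.7] 211.42156547605742
    10 24 [619.3 273.4 195.7] 199.59998549806846
    20 23 [629.  274.8 194.8] 201.47707373962575
    30 25 [640.3 274.9 195.2] 200.37959473345572
    40 22 [649.7 276.1 195.2] 199.60861826549782
    50 38 [659.1 277.3 194.1] 200.29102196292112
    60 23 [670.  279.  193.5] 200.05843315096445
 tray (array([555
[... 520 characters left out ...]
92
    -50 79 [558.4 278.  196.1] 202.01472691896439
    -40 48 [568.1 278.1 195.1] 201.49444337930112
    -30 35 [579.1 277.3 193.5] 195.91726836517898
    -20 67 [589.3 278.9 194.9] 203.34756814986932
    -10 99 [599.8 282.5 198.3] 208.14461944821443
    0 68 [606.2 282.1 200. ] 210.72797275429053
    10 38 [618.2 280.8 193. ] 197.15800998105186
    20 36 [628.  281.6 193.2] 198.46855778028444
    30 40 [638.7 282.1 193.2] 197.77897135272818
    40 40 [648.5 284.1 194. ] 198.72831850030033
    50 49 [658.7 285.3 194. ] 198.58483321508126
    60 38 [668.1 285.2 193.2] 198.17849235572214
    70 1 [673.3 287.1 187.9] 187.91065306471233
 tray (array([615.6, 245.6]), array([218.8, 212.7]), 7.6)
```

View pics/c1.png

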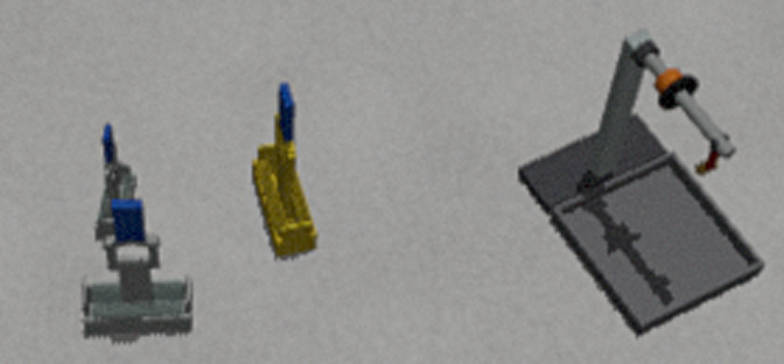

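```bash
cat >> h.py <<'E'
def ray(z,u,v):
    C=-z['R'].T@z['t']; d=z['R'].T@np.array([(u-z['cx'])/z['fx'],(v-z['cy'])/z['fy'],1]); return C,d/np.linalg.norm(d)
def plane(z,u,v,h):
    C,d=ray(z,u,v); return C+d*(h-C[2])/d[2]
def tri(rs):
    A=sum(np.eye(3)-np.outer(d,d) for C,d in rs); b=sum((np.eye(3)-np.outer(d,d))@C for C,d in rs); return np.linalg.solve(A,b)
E
python3 - <<'E'
from h import *
np.set_printoptions(suppress=True,precision=1)
R=[]; S={}
for n in ('scene','side'):
    z=np.load(f'pics/{n}1.npz'); p,w=cloud(f'pics/{n}1.npz'); hsv=cv2.cvtColor(p,cv2.COLOR_BGR2HSV)
    v,u=np.mgrid[:480,:640]
    with np.errstate(all='ignore'):
        pu,pv=proj(z,[520,-165,148]); 
        m=(hsv[...,0]>100)&(hsv[...,0]<130)&(hsv[...,1]>100)&(abs(u-pu)<17)&(abs(v-pv)<17)
        nc,l,st,ce=cv2.connectedComponentsWithStats(m.astype(np.uint8)); i=1+st[1:,4].argmax()
        print(n,'tab',st[i],ce[i],plane(z,*ce[i],148.5)); R.append(ray(z,*ce[i]))
        T=w[(l==i)&(w[...,2]>118)&(w[...,2]<180)]; print(' rect',rect(T))
        # basket near
        m=(np.hypot(w[...,0]-520,w[...,1]+165)<56)&(w[...,2]>6)&(w[...,2]<50); b=w[m]; print(' basket',m.sum(),rect(b),b.mean(0))
        # peg
        m=(w[...,2]>165)&(w[...,2]<225)&(w[...,0]>530)&(w[...,0]<690)&(abs(w[...,1]-278)<30)&~((hsv[...,1]>110)&((hsv[...,0]<25)|(hsv[...,0]>165)))
        for lo,hi in((555,565),(565,575),(572,582),(612,622),(622,632),(632,642),(642,652),(652,662),(660,680)):
            k=m&(w[...,0]>lo)&(w[...,0]<hi)
            if k.sum(): print('  peg',lo,k.sum(),plane(z,u[k].mean(),v[k].mean(),190))
        k=m&(w[...,0]>610); S[n]=1; print('  xmax',np.percentile(w[...,0][k],[95,99,100]))
        # tray edges : dark pixels region
        m=(w[...,2]>-6)&(w[...,2]<26)&(abs(w[...,0]-610)<130)&(abs(w[...,1]-275)<110)&(p.max(-1)<110)
        m=cv2.morphologyEx(m.astype(np.uint8),cv2.MORPH_OPEN,np.ones((3,3)))
        nc,l,st,ce=cv2.connectedComponentsWithStats(m); i=1+st[1:,4].argmax(); print('  tray',rect(w[l==i]))
print('tab tri',tri(R))
E
```

```text
scene tab [270 241  11  15 151] [275.2 247.9] [ 516.5 -163.4  148.5]
 rect (array([ 519.1, -163.7]), array([22.2, 10.1]), 68.0)
 basket 653 (array([ 521.1, -162.5]), array([95.4, 83.4]), 30.1) [ 523.5 -164.7   25.2]
  peg 555 66 [557.8 269.3 190. ]
  peg 565 28 [567.1 270.8 190. ]
  peg 572 22 [574.5 273.5 190. ]
  peg 612 19 [614.7 276.3 190. ]
  peg 622 24 [623.7 277.4 190. ]
  peg 632 26 [634.8 278.4 190. ]
  peg 642 22 [644.6 279.  190. ]
  peg 652 36 [656.5 278.1 190. ]
  peg 660 37 [664.4 281.3 190. ]
  xmax [670.5 671.8 673.1]
  tray (array([605.7, 273.7]), array([194.6, 136.6]), 5.0)
side tab [340 172   7  21 107] [342.7 182. ] [ 520.8 -162.4  148.5]
 rect (array([ 519.7, -159.2]), array([27.6,  8.1]), 71.0)
 basket 518 (array([ 519.8, -158.9]), array([94.7, 38.2]), 67.2) [ 519.1 -152.2   25.3]
  peg 555 82 [560.1 275.  190. ]
  peg 565 41 [570.1 274.6 190. ]
  peg 572 34 [577.3 275.2 190. ]
  peg 612 40 [617.4 279.3 190. ]
  peg 622 36 [627.4 279.6 190. ]
  peg 632 39 [637.8 279.9 190. ]
  peg 642 41 [648.  280.9 190. ]
  peg 652 55 [657.8 284.6 190. ]
  peg 660 57 [666.8 283.8 190. ]
  xmax [670.  672.9 673.4]
  tray (array([610.3, 271.9]), array([197.2, 145.7]), 5.3)
tab tri [ 519.2 -162.8  149.8]
```

>>> {"op": "carry_out", "data": {
  "rows": "-26 39 -11 0 0 0;-52 78 -22 0 0 0;-78 117 -33 0 0 0;-104 156 -44 0 0 0;-130 195 -55 0 0 0",
  "fingers": 1,
  "force": 80
}}

```text
t: 0.6
ee_pos: [324.7, 449.3, 286.4]
orientation: [0.0, 0.794, 0.608, -0.0]
wrist_force: [1.8, 0.8, -0.4]
gripper_width: 0.999
```

>>> {"op": "carry_out", "data": {
  "rows": "-29 39 -8 0 0 0;-58 78 -16 0 0 0;-88 117 -24 0 0 0;-134 132 -24 0 0 2;-180 147 -24 0 0 4"
}}

```text
t: 1.1
ee_pos: [419.4, 236.8, 310.0]
orientation: [0.0, 0.815, 0.579, -0.0]
wrist_force: [1.2, -0.5, 0.2]
gripper_width: 1.0
```

>>> {"op": "carry_out", "data": {
  "rows": "-41 26 0 0 0 1;-82 53 0 0 0 2;-123 80 0 0 0 3;-164 107 0 0 0 3;-205 133 0 0 0 3"
}}

```text
t: 1.6
ee_pos: [477.2, -0.2, 310.2]
orientation: [-0.0, 0.83, 0.558, 0.0]
wrist_force: [0.9, 0.3, 0.4]
gripper_width: 1.0
```

```bash
cat >> h.py <<'E'
from scipy.spatial.transform import Rotation as Ro
def pose(s):
    q=s['orientation']; return np.array(s['ee_pos']),Ro.from_quat([q[1],q[2],q[3],q[0]])
def togo(s,xyz,yaw):  # yaw of tool x, deg, tool down
    p,r=pose(s); c,n=np.cos(np.radians(yaw)),np.sin(np.radians(yaw))
    T=Ro.from_matrix(np.array([[c,n,0],[n,-c,0],[0,0,-1]]))
    return np.round(r.inv().apply(np.array(xyz)-p),1),np.round((r.inv()*T).as_rotvec(degrees=True),2)
E
python3 - <<'E'
from h import *
from rig import *
s=readout.observe(); print(s['ee_pos'],togo(s,[519.2,-163,300],68))
E
```

```text
[ 4.77216920e+02 -1.54852347e-01  3.10163258e+02] (array([-135.1,  100.2,   10.1]), array([-0.01, -0.03, -0.1 ]))
```

>>> {"op": "carry_out", "data": {
  "rows": "-40 30 0 0 0 0;-80 60 0 0 0 0;-120 90 0 0 0 0;-135 100 0 0 0 0;-135 100 0 0 0 0"
}}

```text
t: 2.1
ee_pos: [518.5, -164.8, 310.0]
orientation: [0.001, 0.832, 0.555, -0.001]
wrist_force: [-0.3, 0.3, -0.5]
gripper_width: 1.001
```

Run:
```python
from h import *
from rig import *
s=readout.observe(); print(s['ee_pos'],togo(s,[519.2,-163,300],68))
n='wrist'; cm=camera_model(n); p,d=capture(n); cv2.imwrite("pics/w1.png",p); np.savez("pics/w1.npz",p=p,d=d,**{k:np.array(v) for k,v in cm.items()})
print(cm, proj(np.load('pics/w1.npz'),[519.2,-163,174]))
```

```text
[ 518.46617989 -164.82853377  309.95741166] (array([ 2., -0., 10.]), array([-0.  ,  0.14, -0.51]))
{'fx': 366.99177902771197, 'fy': 366.99177902771197, 'cx': 315.8437237771618, 'cy': 240.93024138768607, 'R': array([[ 0.38231627,  0.92402933, -0.00201857],
       [ 0.87958978, -0.36325838,  0.30718915],
       [ 0.28311852, -0.11921892, -0.95164634]]), 't': array([ -44.38817382, -579.1355909 ,  287.38398151])} (np.float64(319.84490878964374), np.float64(228.46412139688346))
```

View pics/w1.png

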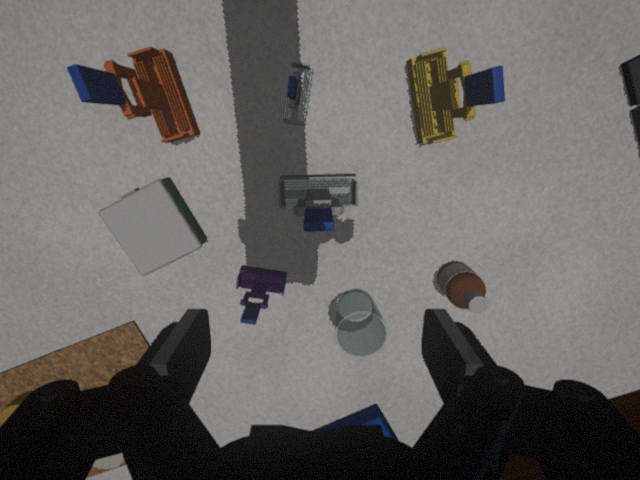

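The wrist view shows the rack directly ahead, with its tab top near (319,227), which matches the predicted (320,228). The beaker at (358,325) and the look-alikes are clear of the descent.

Run:
```python
from h import *
from rig import *
np.set_printoptions(suppress=True,precision=1)
z=np.load('pics/w1.npz'); p,w=cloud('pics/w1.npz'); hsv=cv2.cvtColor(p,cv2.COLOR_BGR2HSV)
v,u=np.mgrid[:480,:640]; near=(abs(u-319)<45)&(v>165)&(v<240)
m=(hsv[...,0]>100)&(hsv[...,0]<130)&(hsv[...,1]>100)&near
T=w[m&(w[...,2]>166)]; print('top',len(T),T.mean(0),rect(T))
us=u[m];print('cols',us.min(),us.max(), plane(z,us.min()-.5,228,174),plane(z,us.max()+.5,228,174))
b=w[near&(w[...,2]>6)&(w[...,2]<60)]; print(len(b),rect(b))
print(togo(readout.observe(),[519,-163,145],68))
```

```text
top 320 [ 516.7 -163.1  172.2] (array([ 516.9, -163.2]), array([23.1,  8.2]), 67.2)
cols 304 333 [ 514.  -174.7  174. ] [ 522.9 -152.9  174. ]
1749 (array([ 516.8, -164. ]), array([89.7, 36.3]), 68.9)
(array([ -0.8,   0.9, 164.7]), array([-0.1,  0. , -0.3]))
```

>>> {"op": "carry_out", "data": {
  "rows": "1 -1.5 35 0 0 0;1 -1.5 70 0 0 0;1 -1.5 105 0 0 0;1 -1.5 130 0 0 0;1 -1.5 140 0 0 0"
}}

```text
t: 2.65
ee_pos: [516.5, -156.1, 167.5]
orientation: [-0.002, 0.829, 0.56, -0.001]
wrist_force: [-0.1, -0.3, 0.9]
gripper_width: 1.001
```

>>> {"op": "carry_out", "data": {
  "rows": "0 0 8 0 0 0;0 0 16 0 0 0;0 0 24 0 0 0;0 0 30 0 0 0;0 0 30 0 0 0"
}}

```text
t: 3.15
ee_pos: [517.9, -159.2, 139.8]
orientation: [-0.0, 0.83, 0.558, -0.0]
wrist_force: [-0.5, 0.6, -0.6]
gripper_width: 0.999
```

>>> {"op": "carry_out", "data": {
  "rows": "0 0 0 0 0 0;0 0 0 0 0 0;0 0 0 0 0 0;0 0 0 0 0 0;0 0 0 0 0 0",
  "fingers": 0,
  "force": 80
}}

```text
t: 3.65
ee_pos: [518.1, -160.0, 140.5]
orientation: [0.0, 0.83, 0.558, -0.0]
wrist_force: [-0.4, -2.5, 1.6]
gripper_width: 0.268
```

>>> {"op": "carry_out", "data": {
  "rows": "0 0 0 0 0 0;0 0 0 0 0 0;0 0 0 0 0 0;0 0 0 0 0 0;0 0 0 0 0 0"
}}

```text
t: 4.15
ee_pos: [518.3, -159.9, 140.5]
orientation: [0.0, 0.83, 0.558, -0.0]
wrist_force: [-0.2, -2.8, 2.3]
gripper_width: 0.263
```

>>> {"op": "carry_out", "data": {
  "rows": "0 0 -3 0 0 0;0 0 -10 0 0 0;0 0 -22 0 0 0;0 0 -40 0 0 0;0 0 -60 0 0 0"
}}

```text
t: 4.65
ee_pos: [517.9, -158.7, 201.0]
orientation: [-0.001, 0.829, 0.559, -0.0]
wrist_force: [-1.0, 0.5, -3.6]
gripper_width: 0.266
```

>>> {"op": "carry_out", "data": {
  "rows": "0 0 -25 0 0 0;0 0 -50 0 0 0;0 0 -75 0 0 0;0 0 -95 0 0 0;0 0 -110 0 0 0"
}}

```text
t: 5.15
ee_pos: [518.4, -159.2, 312.5]
orientation: [0.0, 0.83, 0.558, 0.001]
wrist_force: [0.7, -1.0, -4.5]
gripper_width: 0.266
```

Run:
```python
from h import *
from rig import *
s=readout.observe();print(s['ee_pos'],s['wrist_force'],s['moment'],s['gripper_width'])
for n in ('scene','side','wrist'):
    cm=camera_model(n); p,d=capture(n); cv2.imwrite(f"pics/{n}2.png",p); np.savez(f"pics/{n}2.npz",p=p,d=d,**{k:np.array(v) for k,v in cm.items()})
a=cv2.imread('pics/side2.png')[90:330,170:490];cv2.imwrite('pics/c2.png',np.hstack([cv2.resize(a,(400,300)),cv2.resize(cv2.imread('pics/wrist2.png'),(400,300))]))
print(togo(readout.observe(),[725,286,330],94.8))
```

```text
[ 518.44256519 -159.21319978  312.47842228] [ 0.65273169 -0.97309736 -4.52480924] [ 0.01051137 -0.03705669 -0.02346331] 0.26556327685034653
(array([490.3,  23.7, -17.9]), array([  0.14,  -0.05, -26.9 ]))
```

View pics/c2.png

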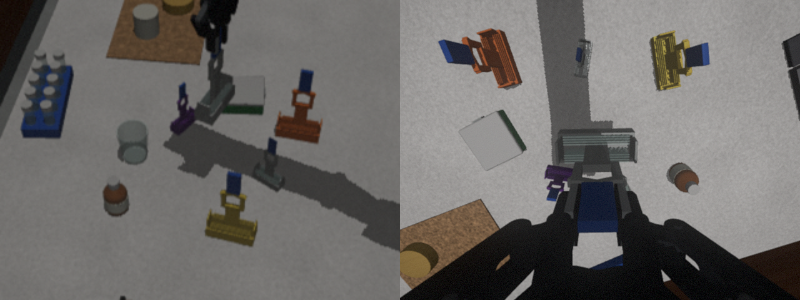

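>>> {"op": "carry_out", "data": {
  "rows": "10 0 -5 0 0 0;35 1 -12 0 0 -2;70 3 -20 0 0 -4;110 5 -28 0 0 -7;150 7 -28 0 0 -10"
}}

```text
t: 5.8
ee_pos: [582.8, -18.6, 339.2]
orientation: [-0.0, 0.776, 0.631, 0.001]
wrist_force: [0.4, 0.2, -3.4]
gripper_width: 0.264
```

Run:
```python
from h import *
from rig import *
s=readout.observe();print(s['ee_pos'],togo(s,[725,286,340],94.8))
```

```text
[582.76487063 -18.60946433 339.23266279] (array([3.272e+02, 7.710e+01, 1.000e-01]), array([  0.11,  -0.11, -16.58]))
```

>>> {"op": "carry_out", "data": {
  "rows": "40 10 0 0 0 -2;82 20 0 0 0 -5;126 30 0 0 0 -8;170 40 0 0 0 -11;210 50 0 0 0 -13"
}}

```text
t: 6.3
ee_pos: [673.9, 178.4, 337.0]
orientation: [-0.002, 0.699, 0.715, 0.0]
wrist_force: [0.6, -0.2, -4.6]
gripper_width: 0.26
```

Run:
```python
from h import *
from rig import *
s=readout.observe();print(s['ee_pos'],togo(s,[725,286,340],94.8))
```

```text
[673.89028812 178.44172741 337.02573254] (array([106.4,  53.6,  -2.8]), array([-0.12, -0.15, -3.47]))
```

>>> {"op": "carry_out", "data": {
  "rows": "25 16 0 0 0 -1;50 32 0 0 0 -2;75 44 0 0 0 -3;95 52 0 0 0 -3.4;105 54 0 0 0 -3.4"
}}

```text
t: 6.8
ee_pos: [725.4, 284.3, 335.6]
orientation: [-0.002, 0.678, 0.735, -0.0]
wrist_force: [-0.1, 1.0, -2.8]
gripper_width: 0.262
```

>>> {"op": "carry_out", "data": {
  "rows": "0 0 0 0 0 0;0 0 0 0 0 0;0 0 0 0 0 0;0 0 0 0 0 0;0 0 0 0 0 0"
}}

```text
t: 7.3
ee_pos: [726.5, 276.6, 338.9]
orientation: [0.0, 0.681, 0.733, 0.0]
wrist_force: [0.2, -0.5, -3.1]
gripper_width: 0.263
```

Run:
```python
from h import *
from rig import *
s=readout.observe();print(s['ee_pos'],togo(s,[720,286,228],94.8),s['wrist_force'])
for n in ('scene','side','wrist'):
    cm=camera_model(n); p,d=capture(n); cv2.imwrite(f"pics/{n}3.png",p); np.savez(f"pics/{n}3.npz",p=p,d=d,**{k:np.array(v) for k,v in cm.items()})
cv2.imwrite('pics/c3.png',np.hstack([cv2.resize(cv2.imread('pics/scene3.png')[130:310,400:560],(400,450),interpolation=2),cv2.resize(cv2.imread('pics/wrist3.png'),(400,300))[:,:].repeat(1,0) if 0 else cv2.resize(cv2.imread('pics/wrist3.png')[:,40:600],(400,450))]))
```

```text
[726.46957545 276.5722325  338.92687643] (array([  9.9,  -5.8, 110.9]), array([ 0.03, -0.01, -0.59])) [ 0.20922242 -0.4504758  -3.14681939]
```

View pics/c3.png

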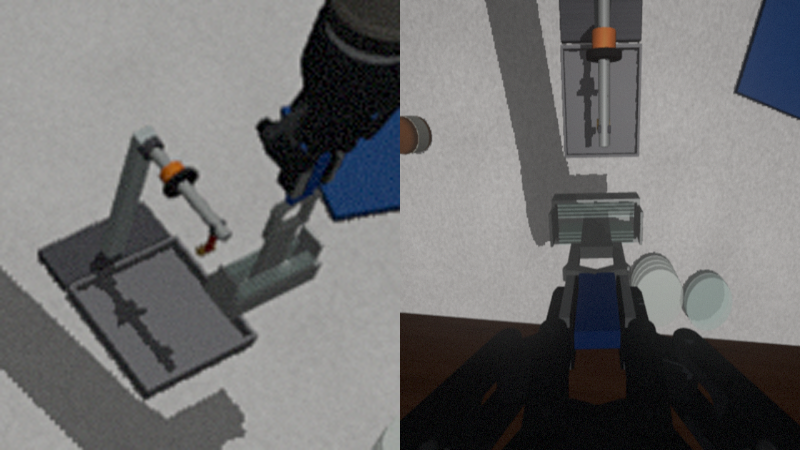

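The wrist view looks along the peg: the tip is at about (604,147) in the composite and the rack hangs straight below the jaws. Next I'll measure the peg axis and the rack in this one picture.

Run:
```python
from h import *
from rig import *
np.set_printoptions(suppress=True,precision=1)
z=np.load('pics/wrist3.npz'); p,w=cloud('pics/wrist3.npz'); hsv=cv2.cvtColor(p,cv2.COLOR_BGR2HSV); v,u=np.mgrid[:480,:640]
C=-z['R'].T@z['t']; print('cam',C)
m=(w[...,2]>170)&(w[...,2]<215)&(u>280)&(u<400)&(v<175)
P=[]
for r in range(0,175,6):
    k=m[r]
    if k.sum()>3 and k.sum()<40: 
        c=np.where(k)[0]; X=plane(z,c.mean(),r,190); P.append(X); print(r,c.min(),c.max(),hsv[r,int(c.mean())],X,np.median(w[r][k][:,2]).round(1))
rows=np.where(m.any(1))[0]; print('tip row',rows.max(),plane(z,u[rows.max()][m[rows.max()]].mean(),rows.max()+.5,190))
s=readout.observe();tp,r=pose(s)
ex,ey=r.as_matrix()[:,0],r.as_matrix()[:,1]; print('tool x',ex,'tcp',tp)
# rack basket in picture
m=(w[...,2]>tp[2]-139)&(w[...,2]<tp[2]-80)&(abs(w[...,0]-tp[0])<60)&(abs(w[...,1]-tp[1])<60)
b=w[m]; c,sz,a=rect(b); print('basket',len(b),c,sz,a)
d=np.array([*c,0])-np.array([tp[0],tp[1],0]); print('rel tool x,y',d@ex,d@ey)
```

```text
cam [647.  270.5 480. ]
0 316 333 [ 60   2 129] [567.1 270.6 190. ] 193.4
6 316 333 [ 45   8 132] [570.7 270.9 190. ] 193.4
12 316 333 [ 45   4 132] [574.3 271.2 190. ] 193.6
18 316 333 [ 30   2 132] [577.9 271.5 190. ] 193.4
24 317 333 [ 60   2 141] [581.5 272.1 190. ] 193.2
30 312 339 [ 13 169 163] [585.2 272.9 190. ] 198.9
36 308 341 [ 13 169 160] [589.  272.4 190. ] 198.8
42 308 341 [ 13 164 163] [592.8 272.7 190. ] 199.0
48 308 341 [ 13 166 166] [596.5 273.1 190. ] 198.6
66 314 333 [ 30   2 123] [608.2 273.3 190. ] 192.9
72 317 333 [ 60   2 149] [612.1 274.7 190. ] 193.7
78 317 333 [ 60   2 150] [616. 275. 190.] 193.6
84 317 333 [ 80   5 152] [620.  275.4 190. ] 193.3
90 317 333 [ 90   2 150] [624.1 275.6 190. ] 193.3
96 317 333 [ 60   2 149] [628.2 276.  190. ] 193.4
102 317 333 [ 45   3 150] [632.3 276.3 190. ] 193.2
108 317 333 [  0   2 155] [636.5 276.7 190. ] 193.9
114 318 333 [ 60   2 154] [640.6 277.4 190. ] 193.7
120 318 333 [  0   2 155] [644.9 277.7 190. ] 194.0
126 318 333 [ 30   5 156] [649.2 278.1 190. ] 193.8
132 318 333 [ 60   3 155] [653.5 278.5 190. ] 193.8
138 317 334 [ 60   2 156] [657.9 278.8 190. ] 193.9
144 318 333 [ 60   3 155] [662.3 279.2 190. ] 193.4
150 318 333 [ 60   2 153] [666.7 279.6 190. ] 193.5
156 321 329 [ 70   7 117] [671.2 279.5 190. ] 193.0
tip row 156 [671.6 279.6 190. ]
tool x [-0.1  1.   0. ] tcp [726.4 277.3 338.6]
basket 6236 [726.3 275.1] [36.5 90.3] 5.3
rel tool x,y -2.163728151106089 -0.29470521014628015
```

>>> {"op": "carry_out", "data": {
  "rows": "2 0 10 0 0 0;4 0 30 0 0 0;6 0 50 0 0 0;8 0 70 0 0 0;10 0 80 0 0 0"
}}

```text
t: 7.95
ee_pos: [724.3, 287.8, 254.9]
orientation: [-0.001, 0.68, 0.733, -0.002]
wrist_force: [-0.7, 1.3, -3.6]
gripper_width: 0.267
```

>>> {"op": "carry_out", "data": {
  "rows": "0 0 10 0 0 0;0 0 20 0 0 0;0 0 28 0 0 0;0 0 31 0 0 0;0 0 31 0 0 0"
}}

```text
t: 8.45
ee_pos: [725.6, 287.5, 227.0]
orientation: [-0.0, 0.68, 0.733, -0.0]
wrist_force: [-0.0, -0.3, -4.1]
gripper_width: 0.266
```

>>> {"op": "carry_out", "data": {
  "rows": "0 0 0 0 0 0;0 0 0 0 0 0;0 0 0 0 0 0;0 0 0 0 0 0;0 0 0 0 0 0"
}}

```text
t: 8.95
ee_pos: [725.8, 287.6, 227.5]
orientation: [0.0, 0.68, 0.733, 0.0]
wrist_force: [0.4, -0.3, -4.0]
gripper_width: 0.266
```

```bash
cat > m.py <<'E'
from h import *
from rig import *
import sys
np.set_printoptions(suppress=True,precision=1)
i=sys.argv[1]; s=readout.observe();tp,r=pose(s); M=r.as_matrix(); print('tcp',tp,'yaw',np.degrees(np.arctan2(M[1,0],M[0,0])),'F',s['wrist_force'],'mom',np.round(s['moment'],2))
for n in ('scene','side','wrist'):
    cm=camera_model(n); p,d=capture(n); cv2.imwrite(f"pics/{n}{i}.png",p); np.savez(f"pics/{n}{i}.npz",p=p,d=d,**{k:np.array(v) for k,v in cm.items()})
f=f'pics/wrist{i}.npz'; z=np.load(f); p,w=cloud(f); v,u=np.mgrid[:480,:640]
m=(w[...,2]>170)&(w[...,2]<197)&(w[...,0]>545)&(w[...,0]<680)&(abs(w[...,1]-278)<25)
P=[]
for q in range(0,480,4):
    k=m[q]
    if 3<k.sum()<40: X=plane(z,np.where(k)[0].mean(),q,190); P.append(X)
P=np.array(P)
if len(P)>4:
    L=cv2.fitLine(P[:,:2].astype(np.float32),cv2.DIST_HUBER,0,.01,.01).ravel(); sl=L[1]/L[0]; print('peg n',len(P),'x',P[:,0].min(),P[:,0].max(),'deg',np.degrees(np.arctan(sl)),'y at tcp x',L[3]+sl*(tp[0]-L[2]))
zb=tp[2]-140
m=(w[...,2]>zb)&(w[...,2]<zb+55)&(abs(w[...,0]-tp[0])<60)&(abs(w[...,1]-tp[1])<60)
if m.sum()>50: print('basket',m.sum(),rect(w[m]))
a=cv2.resize(cv2.imread(f'pics/scene{i}.png')[130:290,420:560],(394,450),interpolation=2); b=cv2.resize(cv2.imread(f'pics/side{i}.png')[290:430,200:330],(406,437),interpolation=2)
b=np.vstack([b,np.zeros((13,406,3),np.uint8)]); cv2.imwrite(f'pics/c{i}.png',np.hstack([a,b]))
E
python3 m.py 4
```

```text
tcp [725.8 287.6 227.5] yaw 94.28942503962566 F [ 0.4 -0.3 -4. ] mom [ 0.  -0.  -0.1]
peg n 40 x 600.3973657025355 671.2516559625628 deg 5.0080667 y at tcp x 284.64046166880667
basket 6253 (array([725.6, 285.6]), array([36.2, 90.3]), 5.2)
```

View pics/c4.png

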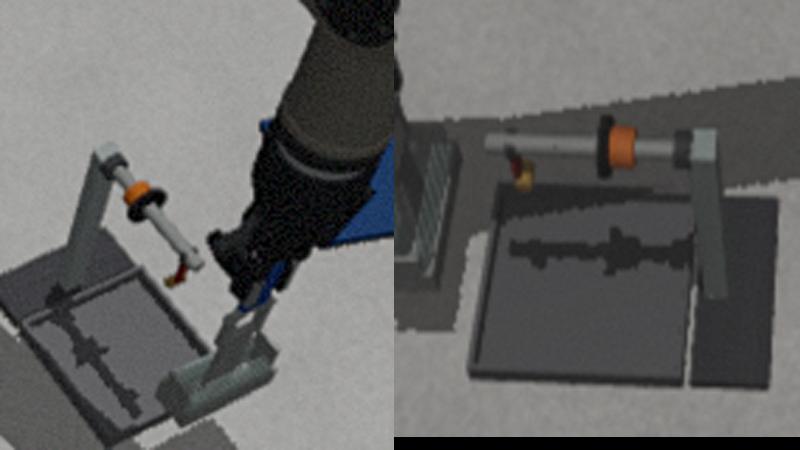

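>>> {"op": "carry_out", "data": {
  "rows": "-0.3 -6 0 0 0 0;-0.6 -16 0 0 0 0;-0.9 -27 0 0 0 0;-1.2 -36 0 0 0 0;-1.4 -44 0 0 0 0"
}}

```text
t: 9.6
ee_pos: [681.1, 282.9, 227.5]
orientation: [-0.0, 0.68, 0.733, 0.0]
wrist_force: [0.3, -0.3, -4.2]
gripper_width: 0.266
```

>>> {"op": "carry_out", "data": {
  "rows": "0 -2 0 0 0 0;0 -5 0 0 0 0;-0.1 -9 0 0 0 0;-0.1 -13 0 0 0 0;-0.2 -16 0 0 0 0"
}}

```text
t: 10.1
ee_pos: [665.7, 281.5, 227.2]
orientation: [-0.0, 0.68, 0.733, -0.0]
wrist_force: [0.3, -0.1, -3.6]
gripper_width: 0.263
```

```bash
python3 m.py 5
```

```text
tcp [665.7 281.5 227.2] yaw 94.28328556393933 F [ 0.3 -0.1 -3.6] mom [ 0. -0.  0.]
peg n 61 x 543.8362461999903 667.9289339303809 deg 4.9625254 y at tcp x 279.3277607524161
basket 5296 (array([665.5, 279.6]), array([36.4, 90.3]), 5.4)
```

View pics/c5.png

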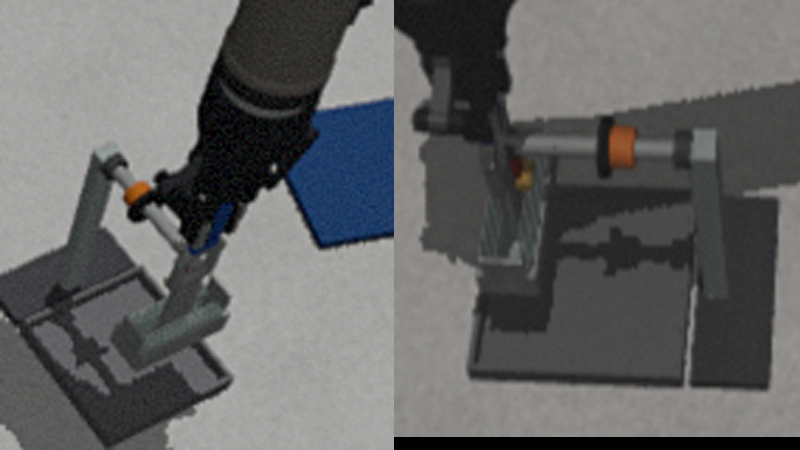

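>>> {"op": "carry_out", "data": {
  "rows": "0 -5 0 0 0 0;-0.1 -12 0 0 0 0;-0.3 -19 0 0 0 0;-0.4 -26 0 0 0 0;-0.5 -32 0 0 0 0"
}}

```text
t: 10.75
ee_pos: [633.1, 278.7, 227.3]
orientation: [-0.0, 0.68, 0.733, -0.0]
wrist_force: [0.4, 0.6, -3.8]
gripper_width: 0.267
```

>>> {"op": "carry_out", "data": {
  "rows": "0 -2 0 0 0 0;-0.1 -4 0 0 0 0;-0.1 -6 0 0 0 0;-0.1 -8 0 0 0 0;-0.1 -10 0 0 0 0"
}}

```text
t: 11.25
ee_pos: [624.1, 277.7, 227.2]
orientation: [-0.0, 0.68, 0.733, -0.0]
wrist_force: [0.7, 0.2, -3.6]
gripper_width: 0.261
```

>>> {"op": "carry_out", "data": {
  "rows": "0 -1.5 0 0 0 0;0 -3 0 0 0 0;-0.1 -4.5 0 0 0 0;-0.1 -6 0 0 0 0;-0.1 -7 0 0 0 0"
}}

```text
t: 11.75
ee_pos: [617.0, 277.2, 227.3]
orientation: [-0.0, 0.68, 0.733, -0.0]
wrist_force: [0.2, 0.1, -3.9]
gripper_width: 0.26
```

>>> {"op": "carry_out", "data": {
  "rows": "0 -1 0 0 0 0;0 -2 0 0 0 0;0 -3 0 0 0 0;0 -4 0 0 0 0;0 -4 0 0 0 0"
}}

```text
t: 12.25
ee_pos: [613.1, 276.9, 227.4]
orientation: [-0.0, 0.68, 0.733, 0.0]
wrist_force: [-0.4, 0.2, -4.3]
gripper_width: 0.268
```

>>> {"op": "carry_out", "data": {
  "rows": "0 -0.5 0 0 0 0;0 -1 0 0 0 0;0 -1.5 0 0 0 0;0 -2 0 0 0 0;0 -2 0 0 0 0"
}}

```text
t: 12.75
ee_pos: [611.1, 276.7, 227.3]
orientation: [-0.0, 0.68, 0.733, 0.0]
wrist_force: [0.7, 0.2, -3.9]
gripper_width: 0.26
```

>>> {"op": "carry_out", "data": {
  "rows": "0 -0.5 0 0 0 0;0 -1 0 0 0 0;0 -1.5 0 0 0 0;0 -2 0 0 0 0;0 -2 0 0 0 0"
}}

```text
t: 13.25
ee_pos: [609.4, 276.6, 227.3]
orientation: [0.0, 0.68, 0.733, 0.0]
wrist_force: [1.0, 0.1, -3.8]
gripper_width: 0.263
```

```bash
python3 m.py 6
```

```text
tcp [609.4 276.6 227.3] yaw 94.28774901602297 F [ 1.   0.1 -3.8] mom [ 0.  -0.1  0. ]
peg n 31 x 545.8027154570248 672.6815498931055 deg 5.08563 y at tcp x 274.62523773834965
basket 5001 (array([609.3, 274.5]), array([35.9, 90.2]), 5.2)
```

View pics/c6.png

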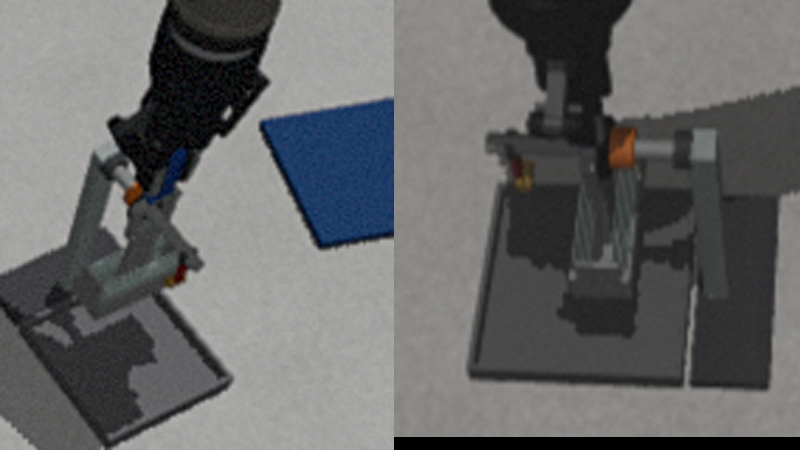

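The side view shows the flap back down at (520,170), with the plate almost touching the buffer. I'll press slowly from here.

>>> {"op": "carry_out", "data": {
  "rows": "0 -0.5 0 0 0 0;0 -1 0 0 0 0;0 -1.5 0 0 0 0;0 -1.5 0 0 0 0;0 -1.5 0 0 0 0"
}}

```text
t: 13.9
ee_pos: [608.2, 276.5, 227.4]
orientation: [0.0, 0.68, 0.733, 0.0]
wrist_force: [3.4, 0.6, -4.8]
gripper_width: 0.259
```

>>> {"op": "carry_out", "data": {
  "rows": "0 -0.5 0 0 0 0;0 -1 0 0 0 0;0 -1 0 0 0 0;0 -1 0 0 0 0;0 -1 0 0 0 0"
}}

```text
t: 14.4
ee_pos: [607.3, 276.4, 227.4]
orientation: [0.0, 0.68, 0.733, 0.001]
wrist_force: [4.9, 0.9, -6.9]
gripper_width: 0.266
```

>>> {"op": "carry_out", "data": {
  "rows": "0 -0.5 0 0 0 0;0 -1 0 0 0 0;0 -1 0 0 0 0;0 -1 0 0 0 0;0 -1 0 0 0 0"
}}

```text
t: 14.9
ee_pos: [606.7, 276.4, 227.4]
orientation: [0.001, 0.68, 0.733, 0.001]
wrist_force: [5.9, 1.9, -6.9]
gripper_width: 0.263
```

```bash
python3 m.py 7
```

```text
tcp [606.7 276.4 227.4] yaw 94.28018972313467 F [ 5.9  1.9 -6.9] mom [ 0.2 -1.5 -0. ]
peg n 31 x 546.5815840556404 673.1214069898152 deg 4.9878716 y at tcp x 274.2999802220731
basket 5049 (array([607.8, 274.3]), array([36. , 90.2]), 5.2)
```

>>> {"op": "carry_out", "data": {
  "rows": "0 -0.5 0 0 0 0;0 -1 0 0 0 0;0 -1 0 0 0 0;0 -1 0 0 0 0;0 -1 0 0 0 0"
}}

```text
t: 15.55
ee_pos: [606.2, 276.3, 227.4]
orientation: [0.001, 0.68, 0.733, 0.001]
wrist_force: [7.2, 1.3, -7.9]
gripper_width: 0.262
```

View pics/c7.png

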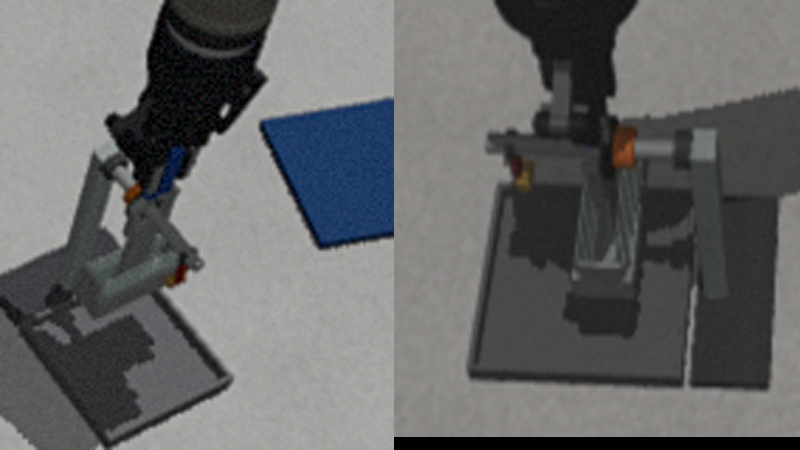

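>>> {"op": "carry_out", "data": {
  "rows": "0 1 0 0 0 0;0 2.5 0 0 0 0;0 4.5 0 0 0 0;0 6.5 0 0 0 0;0.1 8.5 0 0 0 0"
}}

```text
t: 16.05
ee_pos: [612.0, 277.0, 227.0]
orientation: [-0.001, 0.68, 0.733, -0.001]
wrist_force: [0.2, 0.6, -3.2]
gripper_width: 0.269
```

>>> {"op": "carry_out", "data": {
  "rows": "0 0 1.5 0 0 0;0 0 3 0 0 0;0 0 4.5 0 0 0;0 0 6 0 0 0;0 0 6 0 0 0"
}}

```text
t: 16.55
ee_pos: [612.8, 276.9, 220.9]
orientation: [-0.0, 0.68, 0.733, -0.0]
wrist_force: [0.1, -0.0, -3.0]
gripper_width: 0.258
```

>>> {"op": "carry_out", "data": {
  "rows": "0 0 0.5 0 0 0;0 0 1 0 0 0;0 0 1.5 0 0 0;0 0 1.5 0 0 0;0 0 1.5 0 0 0"
}}

```text
t: 17.05
ee_pos: [613.2, 277.0, 219.8]
orientation: [-0.0, 0.68, 0.733, 0.0]
wrist_force: [-0.4, 0.3, -3.5]
gripper_width: 0.262
```

>>> {"op": "carry_out", "data": {
  "rows": "0 0 0.3 0 0 0;0 0 0.6 0 0 0;0 0 0.9 0 0 0;0 0 1 0 0 0;0 0 1 0 0 0"
}}

```text
t: 17.55
ee_pos: [613.2, 277.0, 218.8]
orientation: [-0.0, 0.68, 0.733, 0.0]
wrist_force: [0.8, 0.8, -3.4]
gripper_width: 0.263
```

>>> {"op": "carry_out", "data": {
  "rows": "0 0 0.3 0 0 0;0 0 0.6 0 0 0;0 0 0.8 0 0 0;0 0 0.8 0 0 0;0 0 0.8 0 0 0"
}}

```text
t: 18.05
ee_pos: [613.3, 277.0, 218.3]
orientation: [0.0, 0.68, 0.733, 0.0]
wrist_force: [-0.3, -0.9, -1.3]
gripper_width: 0.261
```

>>> {"op": "carry_out", "data": {
  "rows": "0 0 0.3 0 0 0;0 0 0.6 0 0 0;0 0 0.8 0 0 0;0 0 0.8 0 0 0;0 0 0.8 0 0 0"
}}

```text
t: 18.55
ee_pos: [613.4, 277.1, 218.1]
orientation: [0.0, 0.68, 0.733, 0.0]
wrist_force: [-2.3, -0.9, 4.7]
gripper_width: 0.26
```

>>> {"op": "carry_out", "data": {
  "rows": "0 0 0.2 0 0 0;0 0 0.4 0 0 0;0 0 0.5 0 0 0;0 0 0.5 0 0 0;0 0 0.5 0 0 0"
}}

```text
t: 19.05
ee_pos: [613.4, 277.0, 218.0]
orientation: [-0.0, 0.68, 0.733, 0.001]
wrist_force: [-2.9, -0.9, 6.6]
gripper_width: 0.268
```

```bash
python3 m.py 8
```

```text
tcp [613.4 277.  218. ] yaw 94.28738952330438 F [-2.9 -0.9  6.6] mom [-0.3  0.8  0. ]
peg n 38 x 545.743633856867 672.0096663798324 deg 5.279818 y at tcp x 275.1583179518324
basket 4875 (array([613.1, 274.9]), array([36.8, 90.3]), 5.1)
```

>>> {"op": "carry_out", "data": {
  "rows": "0 0 -0.3 0 0 0;0 0 -0.6 0 0 0;0 0 -0.6 0 0 0;0 0 -0.6 0 0 0;0 0 -0.6 0 0 0",
  "force": 25
}}

```text
t: 19.7
ee_pos: [613.4, 277.0, 218.1]
orientation: [0.0, 0.68, 0.733, 0.0]
wrist_force: [-2.5, -0.7, 6.6]
gripper_width: 0.261
```

>>> {"op": "carry_out", "data": {
  "rows": "0 0 0 0 0 0;0 0 0 0 0 0;0 0 0 0 0 0;0 0 0 0 0 0;0 0 0 0 0 0"
}}

```text
t: 20.2
ee_pos: [613.4, 277.0, 218.1]
orientation: [0.0, 0.68, 0.733, 0.0]
wrist_force: [-2.6, -0.8, 6.8]
gripper_width: 0.265
```

>>> {"op": "carry_out", "data": {
  "rows": "0 0 -0.3 0 0 0;0 0 -0.6 0 0 0;0 0 -0.6 0 0 0;0 0 -0.6 0 0 0;0 0 -0.6 0 0 0"
}}

```text
t: 20.7
ee_pos: [613.4, 277.0, 218.1]
orientation: [0.0, 0.68, 0.733, 0.0]
wrist_force: [-1.6, 0.2, 5.2]
gripper_width: 0.263
```

>>> {"op": "carry_out", "data": {
  "rows": "0 0 -0.3 0 0 0;0 0 -0.5 0 0 0;0 0 -0.5 0 0 0;0 0 -0.5 0 0 0;0 0 -0.5 0 0 0"
}}

```text
t: 21.2
ee_pos: [613.3, 277.0, 218.2]
orientation: [0.0, 0.68, 0.733, 0.0]
wrist_force: [-2.0, -0.1, 2.4]
gripper_width: 0.263
```

>>> {"op": "carry_out", "data": {
  "rows": "0 0 0 0 0 0;0 0 0 0 0 0;0 0 0 0 0 0;0 0 0 0 0 0;0 0 0 0 0 0",
  "fingers": 0.5
}}

```text
t: 21.7
ee_pos: [613.2, 276.9, 218.3]
orientation: [-0.0, 0.68, 0.733, -0.0]
wrist_force: [0.3, 0.1, 0.6]
gripper_width: 0.499
```

```bash
python3 m.py 9
```

```text
tcp [613.2 276.9 218.3] yaw 94.28599699666673 F [0.3 0.1 0.6] mom [0. 0. 0.]
peg n 40 x 545.6328255952454 671.9862512730616 deg 5.2510886 y at tcp x 275.2468293816457
basket 4772 (array([613.6, 273.1]), array([36.5, 90.9]), 5.3)
```

View pics/c9.png

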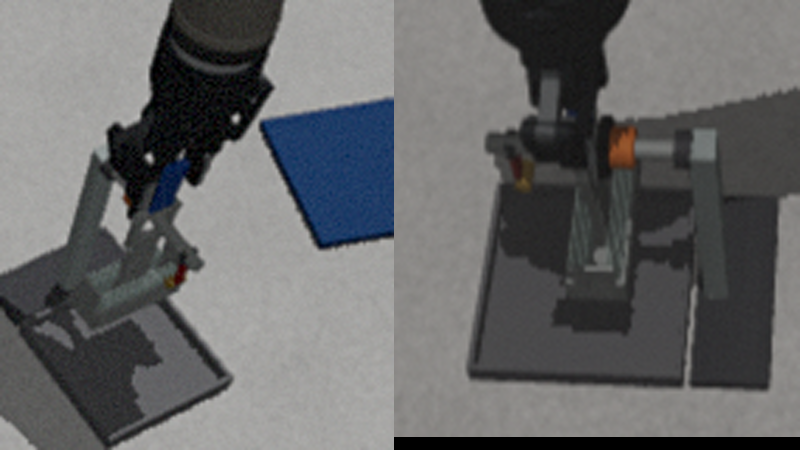

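The rack hangs on the peg and the flap is down in front. I'll retreat straight up.

>>> {"op": "carry_out", "data": {
  "rows": "0 0 0 0 0 0;0 0 -3 0 0 0;0 0 -10 0 0 0;0 0 -20 0 0 0;0 0 -35 0 0 0",
  "fingers": 0.8
}}

```text
t: 22.35
ee_pos: [613.0, 276.9, 254.1]
orientation: [-0.0, 0.68, 0.733, -0.0]
wrist_force: [-0.2, 0.1, 0.9]
gripper_width: 0.799
```

>>> {"op": "carry_out", "data": {
  "rows": "0 0 -20 0 0 0;0 0 -40 0 0 0;0 0 -60 0 0 0;0 0 -80 0 0 0;0 0 -90 0 0 0"
}}

```text
t: 22.85
ee_pos: [614.2, 277.0, 347.1]
orientation: [0.001, 0.68, 0.733, 0.002]
wrist_force: [1.2, 0.4, -0.2]
gripper_width: 0.801
```

>>> {"op": "carry_out", "data": {
  "rows": "0 0 0 0 0 0;0 0 0 0 0 0;0 0 0 0 0 0;0 0 0 0 0 0;0 0 0 0 0 0"
}}

```text
t: 23.35
ee_pos: [612.9, 276.9, 342.6]
orientation: [-0.0, 0.68, 0.733, -0.001]
wrist_force: [0.4, -0.8, 0.2]
gripper_width: 0.801
```

>>> {"op": "carry_out", "data": {
  "rows": "0 0 0 0 0 0;0 0 0 0 0 0;0 0 0 0 0 0;0 0 0 0 0 0;0 0 0 0 0 0"
}}

```text
t: 23.85
ee_pos: [613.2, 277.0, 343.4]
orientation: [-0.0, 0.68, 0.733, 0.0]
wrist_force: [-0.6, -0.5, -0.3]
gripper_width: 0.796
```

```bash
python3 m.py 10
python3 - <<'E'
from h import *
np.set_printoptions(suppress=True,precision=1)
p,w=cloud('pics/wrist10.npz'); hsv=cv2.cvtColor(p,cv2.COLOR_BGR2HSV)
m=(np.hypot(w[...,0]-613,w[...,1]-276)<50)
bl=m&(hsv[...,0]>100)&(hsv[...,0]<130)&(hsv[...,1]>100)&(w[...,2]>200)
T=w[bl&(w[...,2]>240)]; print('tab top',bl.sum(),T.mean(0),rect(T))
b=w[m&(w[...,2]>70)&(w[...,2]<135)]; print('basket',len(b),rect(b),b[:,2].min())
E
```

```text
tcp [613.2 277.  343.4] yaw 94.28657445814017 F [-0.6 -0.5 -0.3] mom [-0.  0.  0.]
peg n 32 x 547.0122383768814 672.3580739015454 deg 5.1068425 y at tcp x 274.76211610491424
basket 1175 (array([608.3, 276.4]), array([17.9, 26.8]), 5.6)
tab top 3057 [600.8 277.7 395.5] (array([606.5, 275.5]), array([30.7, 99.7]), 2.8)
basket 1997 (array([613.3, 272.3]), array([35.9, 90. ]), 5.1) 74.3384577484021
```

View pics/c10.png

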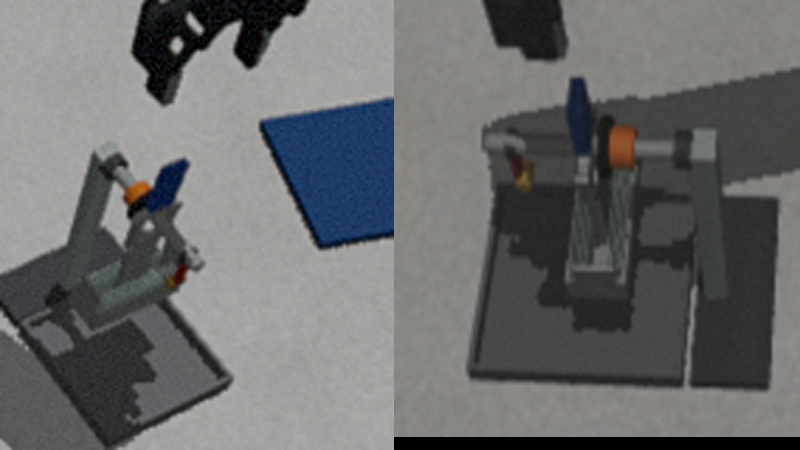

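The last picture shows the rack hanging upright and free, with the flap down at (518,170) and the gripper clear above. I'll let any swing settle, check once more and hand in.

>>> {"op": "carry_out", "data": {
  "rows": "0 0 0 0 0 0;0 0 0 0 0 0;0 0 0 0 0 0;0 0 0 0 0 0;0 0 0 0 0 0"
}}

```text
t: 24.5
ee_pos: [613.2, 277.0, 343.4]
orientation: [-0.0, 0.68, 0.733, 0.0]
wrist_force: [-0.2, -1.0, -0.3]
gripper_width: 0.8
```

>>> {"op": "carry_out", "data": {
  "rows": "0 0 0 0 0 0;0 0 0 0 0 0;0 0 0 0 0 0;0 0 0 0 0 0;0 0 0 0 0 0"
}}

```text
t: 25.0
ee_pos: [613.2, 276.9, 343.4]
orientation: [-0.0, 0.68, 0.733, 0.0]
wrist_force: [0.8, 0.9, 0.3]
gripper_width: 0.796
```

Run:
```python
from h import *
from rig import *
np.set_printoptions(suppress=True,precision=1)
for i in range(4):
    cm=camera_model('wrist'); p,d=capture('wrist'); np.savez("pics/f.npz",p=p,d=d,**{k:np.array(v) for k,v in cm.items()})
    p,w=cloud('pics/f.npz'); m=(np.hypot(w[...,0]-613,w[...,1]-276)<50); b=w[m&(w[...,2]>70)&(w[...,2]<135)]; print('basket',rect(b),b[:,2].min())
    t=w[m&(w[...,2]>200)&(w[...,2]<262)&(w[...,2]>244)]; print(' tab',len(t),rect(t) if len(t) else '')
arm.job_done(); print(readout.observe()['t'])
```

```text
basket (array([613.3, 272.3]), array([35.9, 89.9]), 5.2) 75.31990401224208
 tab 484 (array([613. , 278.3]), array([ 8.5, 23.9]), 5.3)
basket (array([613.2, 272.3]), array([35.9, 89.9]), 5.1) 74.64998858186357
 tab 480 (array([612.8, 278.3]), array([ 8.6, 24. ]), 6.7)
basket (array([613.3, 272.1]), array([36. , 90.1]), 4.9) 73.91017251856815
 tab 479 (array([613. , 278.2]), array([ 8.3, 24. ]), 5.1)
basket (array([613.2, 272.2]), array([35.6, 90. ]), 5.1) 73.99588835261382
 tab 490 (array([613. , 278.3]), array([ 8.6, 23.9]), 5.8)
the job is handed in; nothing more can be done
the job is handed in; nothing more can be done
```

The rack is hanging on the peg by its eye with the red flap down in front of it, and I handed the job in at about 25 s of the 64 s allowed. The hand-in gave no verdict.

- **On the way:** I gripped the rack by its tab and slid its eye along the peg past the flap. I then pressed it against the buffer, and the wrist read about 5–7 N for over a second. The pictures just before and during the press showed the flap hanging down. I did not measure the flap's lift angle or see it up. I only saw the eye on the peg in front of it, and later the flap down behind.
- **Letting go:** I lowered the rack until the peg carried its weight, with up to about 7 N of extra pressing (2.4 N at release). Then I opened the jaws and backed straight up until the gripper was clear.
- **Last checks:** Four final frames showed the rack still, with its eye about 45 mm past the hinge and its underside about 75 mm above the bench.
- **Small disagreements:** It hangs leaning about 3–4° sideways, within the 11° allowed. The wrist camera also read about 2 mm off sideways from the other two cameras, so I aligned the rack and peg within the same picture.
- **Not checked:** I did not measure the beaker, bottle and slide box again at the end; the arm only passed well above them.

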